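Slide the tall bottle into its bay

ROBOT

A 6-joint arm with a two-finger parallel gripper is mounted at the origin on the work surface. World frame = base frame: x ahead of the robot, y to its left, z up, the work surface at z = 0. Lengths are in m, angles in degrees, forces in N, time in s.
With the tool pointing down it reaches from about 0.425 to 0.925 m from the base axis. Payload 12.5 kg.
Tool frame: the origin (TCP) lies midway between the tips of the shut fingers; the grasp point (between the pads) lies 19 mm behind it (bot.grip_depth is the distance from the TCP to the grasp point, in m); y points along the fingers, z is the direction in which the jaws open and shut, and the axes are right-handed (so a half turn about y gives the same grasp; the last joint's range is limited). The gripper opens to 85 mm and grips with 20 to 120 N. Pads are 22 mm wide; open, the fingers measure 114 mm over their backs; the gripper's body (76 mm by 85 mm) begins 54 mm behind the grasp point. The pads swing forward as they close: fully open they stand 13 mm farther back than shut.
Start: joints at [-75.722, 28.126, 89.318, -0, 62.55, -6.05], TCP at [0.217, -0.586, 0.231] pointing down, gripper open.
Joint ranges: [-177.58, 177.58], [-47.91, 125.51], [2.72, 160], [-65.01, 245.01], [3.68, 167.84], [-153.87, 153.87]. Speed limits (degrees/s): [127.2, 127.2, 159.86, 180, 180, 180].

INTERFACE

Orientations are given as a 3x3 rotation matrix whose columns are the frame's x, y, z axes.
In Python, from station import telemetry, cams, ticket, bot gives the robot as it stands.
- The arm moves only by the shell command python3 -m jog 'ROWS' [FORCE]. ROWS is JSON, a list of rows, each a list of 7 numbers: the shift along the tool's x, y, z in mm, then the turn, a rotation vector about the tool's x, y, z in degrees, then the gripper command: -1 is fully open, 1 is shut, values between are in proportion. In form: [[dx, dy, dz, ax, ay, az, grip], ...]. A call has 1 to 12 rows; each row is the pose to reach, as a shift and turn from the pose commanded when the call began, along the tool's axes at that moment; what a row does not reach only later rows make up. A row lasts 1/8 s, in which the tool goes at most 62.5 mm and 10.7 degrees, less where a joint would pass 70% of its speed; a pose out of reach is approached as far as the arm can. A call with a gripper value outside its range is refused whole. The fingers move at their own pace and stop on an object; FORCE is the grip in N (left out, the last holds). Time passes only in rows, so rows that repeat a pose let the fingers close. It gives the time, the measured TCP pose, the force and the opening at its end, in the units of the state.
- telemetry.state(): the state, without advancing time (a new reading comes with each control period).
- cams.camera(name): name is "scene" or "side" or "wrist"; returns a dict with "pixels" (400x640x3 uint8, red, green, blue), "K" (3x3 intrinsics, pixels), "k1" (the pictures are not rectified: a ray, as slopes to the right and down, at radius r is drawn at 1 + k1 r^2 times it, then the intrinsics apply), "pose" (4x4, takes a point from camera to world coordinates); the wrist camera has in their place "T_tool_cam" (4x4, takes a point from camera to tool coordinates, whose origin is the TCP and whose axes are the tool frame's). Camera axes: x right, y up, looking along -z (the intrinsics and any distortion apply to the point x, -y, -z); pixel columns grow to the right and rows downward; lengths in m; the calibration is good to about 2 mm. A picture is of the moment at which its call begins: read the wrist's pose just before it. There is no depth.
- ticket.job_done(): hands the job in, once; it reports no verdict.
The state is a dict: "t": time; "joint_positions": joint angles; "joint_vel": joint speeds; "tau": joint torques, N m; "tcp_pos": TCP position; "tool_rot": TCP orientation; "force": force on the tool from outside, world axes, zero at the start; "wrist_torque": the same for the moment, N m; "gripper_width": finger opening in m.
Only numpy, scipy, OpenCV 4.12 (cv2) and the standard library are available. Lean on these libraries where they do the work, as an engineer would, in place of code of your own. Each camera call takes 0.05 s, during which the arm holds its last target.

TASK

Gently push the tall blue bottle across the rush top, low on its wide body so that it slides upright, through the open mouth of the little wooden bay until it stands fully inside, between the side walls. Never squeeze, lift or tip it, keep the fingers off its narrow neck, and leave everything else where it stands.

Things in the scene. Friction and masses are not known exactly. Their poses are not given: they have to be found in the camera images.
- bottle: Tall blue metal bottle, loose, 265 mm high over its cap, about 0.6 kg, round: a wide straight body 76 mm in diameter from the surface up to 70 mm, then a shoulder narrowing to 32 mm across at 105 mm. Origin at the centre of its underside, z up its axis; its yaw means nothing. Pushed below about 35 mm it slides, pushed high it tips over; pushed off its centre line it rolls off a single finger.
- bottle_neck: The bottle's narrow neck (28 mm in diameter) with white cap (36 mm in diameter), part of the bottle, from 105 mm to 265 mm above its underside; not to be touched with the fingers. Origin at the foot of the neck, on the bottle's axis.
- bay: Three-sided light wooden bay, fixed, thin grey floor with no step. Walls 40 mm high, 12 mm thick; inside 104 mm wide (its x) and 100 mm deep (its y). Origin on the surface at the centre of the inner floor; open mouth 50 mm from the origin on the +y side, inner face of the back wall 50 mm on the -y side. Its +y is within 0.4 rad of world +y.
- caddy: White two-tier pill caddy standing on a round steel tray (320 mm across, rim 14 mm high, fixed, left of the work), 70 x 110 x 58 mm. Origin at the centre of its underside. Leave alone.
- cup: Rust brown ceramic cup on the tray, 76 mm in diameter, 80 mm high. Origin at the centre of its underside. Leave alone.
- jar: Clear plastic screw-top jar on the tray, 70 mm in diameter, 76 mm high. Origin at the centre of its underside. Leave alone.
- case: Small wooden case with a spring clip on the tray, 60 x 90 x 37 mm. Origin at the centre of its underside. Leave alone.
- tin: Small round tin with a green lid, 62 mm in diameter, 26 mm high, on the rush top near the robot. Origin at the centre of its underside. Leave alone.
- spectacle_case: Black spectacle case, 65 x 160 x 40 mm, on the rush top beyond the bottle. Origin at the centre of its underside, long side along its y. Leave alone.
- clock: Grey bedside clock, 50 x 130 x 80 mm, on the rush top beyond the bay. Origin at the centre of its underside. Leave alone.
There are look-alikes about, which are no part of the job. Leave any green or red look-alike of the bay alone.

How it is judged:
By the outcome, as a careful person would: the job done as asked, in the order asked, and still so for the second after the job is handed in, with the robot touching nothing.
It also fails if it takes over 54 s, if anything falls off the work surface, if the arm or the gripper's body presses on something with over 40 N, if the wrist force passes 120 N, or if a joint passes its speed limit or range.

## Working session

There is one attempt and no reset: what is moved stays moved. The work goes in short steps, Python scripts to look and compute and a shell command to move; the robot and the scene stay as the last step left them, time stands still between calls to the robot, and variables do not carry over. Pictures are saved under pics/ and viewed, and the job is handed in when it is done.

```bash
mkdir -p pics; ls
python3 - <<'E'
from station import telemetry,cams,bot
import cv2,numpy as np
s=telemetry.state();print({k:np.round(v,3).tolist() for k,v in s.items()})
for n in ["scene","side","wrist"]:
    c=cams.camera(n);cv2.imwrite(f"pics/{n}0.png",c["pixels"][:,:,::-1])
    print(n,c["K"].tolist(),c["k1"],np.round(c.get("pose",c.get("T_tool_cam")),4).tolist())
E
```

```text
pics
{'t': 0.0, 'joint_positions': [-75.721, 28.162, 89.35, 0.002, 62.551, -6.051], 'joint_vel': [-0.011, 0.035, -0.034, -0.016, -0.033, 0.026], 'tau': [-0.001, -61.845, -26.159, -0.0, 0.004, -0.0], 'tcp_pos': [0.217, -0.586, 0.231], 'tool_rot': [[-0.938, -0.0, 0.347], [-0.347, 0.001, -0.938], [-0.0, -1.0, -0.001]], 'force': [-0.459, 0.319, 0.299], 'wrist_torque': [-0.004, 0.04, 0.045], 'gripper_width': 0.085}
scene [[469.38071745403005, 0.0, 314.98885063811474], [0.0, 469.38071745403005, 196.63420851683344], [0.0, 0.0, 1.0]] 0.004822374717851961 [[0.3165, -0.7536, 0.5762, 1.317], [0.9485, 0.26, -0.1809, -0.2349], [-0.0134, 0.6038, 0.7971, 1.1285], [0.0, 0.0, 0.0, 1.0]]
side [[470.16442537797343, 0.0, 326.06947753386646], [0.0, 470.16442537797343, 221.04239898323567], [0.0, 0.0, 1.0]] -0.06339116094482924 [[-0.9923, 0.0824, -0.0929, 0.4845], [-0.1231, -0.558, 0.8206, 1.0252], [0.0158, 0.8257, 0.5639, 0.8003], [0.0, 0.0, 0.0, 1.0]]
wrist [[278.89127279845565, 0.0, 316.3327863545826], [0.0, 278.89127279845565, 200.97855392574624], [0.0, 0.0, 1.0]] -0.046333316062612095 [[-0.0004, -0.9649, -0.2627, -0.0668], [0.0004, 0.2627, -0.9649, -0.1421], [1.0, -0.0005, 0.0003, -0.0006], [0.0, 0.0, 0.0, 1.0]]
```

View pics/scene0.png

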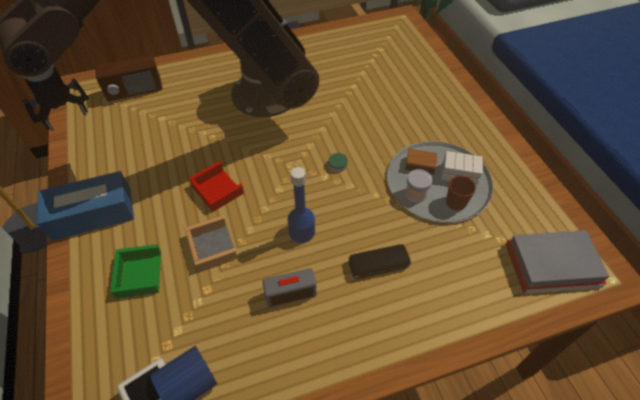

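View pics/side0.png

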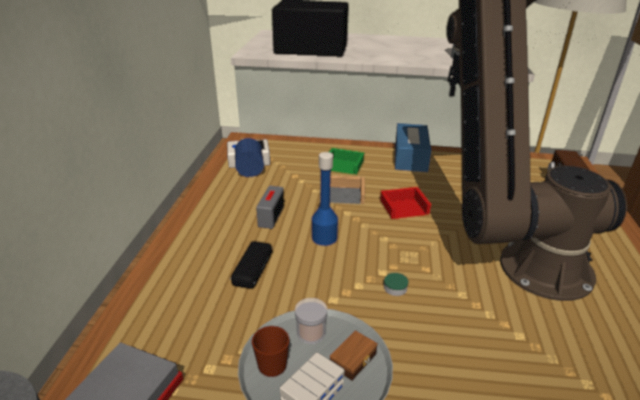

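View pics/wrist0.png

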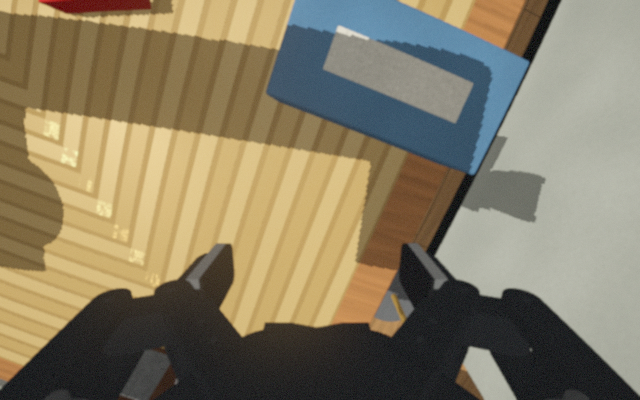

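Bay candidates in the scene view are wooden with a grey floor at (212,243), red at (215,185) and green at (137,270). The wooden one fits the description, and the bottle is at (301,225). I'll confirm with an enlarged crop.

```bash
cat > h.py <<'E'
import numpy as np,cv2
from station import telemetry,cams,bot
def ray(c,u,v,pose=None):
    P=c["pose"] if pose is None else pose
    K=c["K"];d=cv2.undistortPoints(np.array([[[u,v]]],float),K,np.array([c["k1"],0,0,0,0.]))[0,0]
    r=P[:3,:3]@np.array([d[0],-d[1],-1]);return P[:3,3],r
def onz(c,u,v,z,pose=None):
    o,r=ray(c,u,v,pose);return o+r*(z-o[2])/r[2]
def proj(c,p,pose=None):
    P=c["pose"] if pose is None else pose
    q=P[:3,:3].T@(np.array(p)-P[:3,3]);a=np.array([q[0],-q[1]])/-q[2]
    a=a*(1+c["k1"]*(a@a));return c["K"][:2,:2]@a+c["K"][:2,2]
E
python3 - <<'E'
from h import *
c=cams.camera("scene");im=c["pixels"][:,:,::-1]
cr=cv2.resize(im[155:275,170:330],None,fx=5,fy=5,interpolation=cv2.INTER_CUBIC);cv2.imwrite("pics/c1.png",cr)
d=cams.camera("side");im=d["pixels"][:,:,::-1]
cr=cv2.resize(im[145:265,270:430],None,fx=5,fy=5,interpolation=cv2.INTER_CUBIC);cv2.imwrite("pics/c2.png",cr)
E
```

```text
(no output)
```

View pics/c1.png

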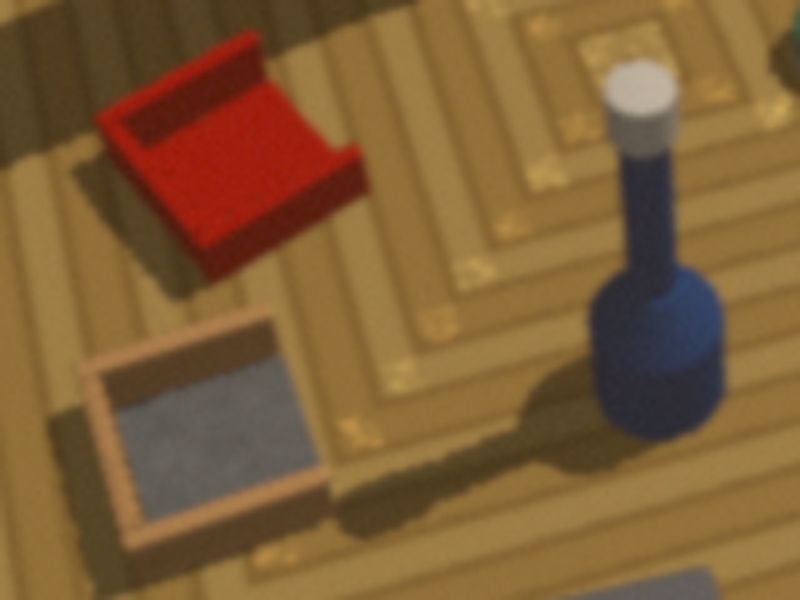

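View pics/c2.png

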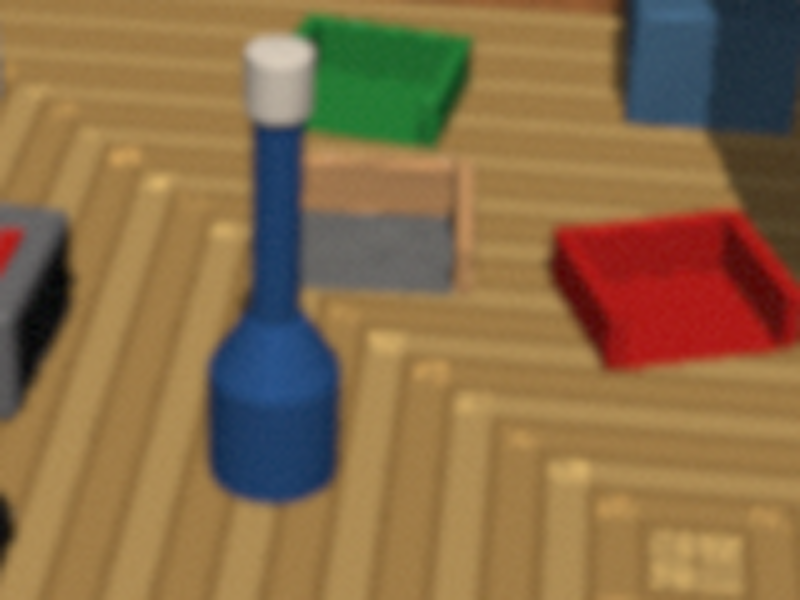

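The crop shows the wooden bay with its grey floor, its back wall on the left and its open mouth facing right towards the bottle. It is the target. Next I measure it.

Run:
```python
from h import *
c=cams.camera("scene");d=cams.camera("side")
f=lambda x,y:((x+.5)/5-.5+170,(y+.5)/5-.5+155)
g=lambda x,y:((x+.5)/5-.5+270,(y+.5)/5-.5+145)
print("bay top corners")
A=[onz(c,*f(*p),.04)[:2] for p in [(80,368),(130,547),(330,468),(270,308)]]
for a in A: print(a.round(4))
back=A[1]-A[0];dep=((A[2]-A[1])+(A[3]-A[0]))/2
print(np.linalg.norm(back),np.linalg.norm(A[2]-A[1]),np.linalg.norm(A[3]-A[0]))
print("yaw",np.degrees(np.arctan2(-dep[0],dep[1])),np.degrees(np.arctan2(back[1],back[0])))
m=(A[0]+A[1]+A[2]+A[3])/4
yh=dep/np.linalg.norm(dep);print("origin",m+yh*.006)
print("side floor front right",onz(d,*g(452,292),0),"top front right outer",onz(d,*g(475,163),.04), "inner corner floor back",onz(d,*g(452,215),0))
print("cap top scene",onz(c,*f(640,88),.265),"side",onz(d,*g(281,50),.265))
# blue body mask
def body(cam,x0,x1,y0,y1):
    im=cam["pixels"][y0:y1,x0:x1].astype(int)
    m=((im[...,2]>im[...,0]+25)&(im[...,2]>im[...,1]+12)).astype(np.uint8)
    n,l,s,_=cv2.connectedComponentsWithStats(m);k=1+s[1:,4].argmax();m=l==k
    ys,xs=np.nonzero(m);return xs+x0,ys+y0
for cam,b in((c,(280,325,175,250)),(d,(305,345,165,250))):
    xs,ys=body(cam,*b)
    yb=ys.max();o=cam["pose"][:3,3]
    w=[(xs[ys==y].min(),xs[ys==y].max()) for y in range(ys.min(),yb+1)]
    # front bottom contact: lowest px at circle nearest camera
    xc=xs[ys>=yb-1].mean();p=onz(cam,xc,yb+.5,0);v=p[:2]-o[:2];v/=np.linalg.norm(v)
    print("body centre",p[:2]+v*.038,"n",len(xs),"px",xc,yb,"maxw",max(w,key=lambda t:t[1]-t[0]))
```

```text
bay top corners
[ 0.5172 -0.3627]
[ 0.6387 -0.3555]
[ 0.6256 -0.245 ]
[ 0.5117 -0.2542]
0.12167708553337604 0.11123256624317847 0.10862747816351671
yaw 4.861655117299688 3.3929290504038723
origin [ 0.57279766 -0.2983945 ]
side floor front right [ 0.52128662 -0.25721843  0.        ] top front right outer [ 0.51453197 -0.35729079  0.04      ] inner corner floor back [ 0.5275246  -0.35516644  0.        ]
cap top scene [ 0.60921827 -0.05508974  0.265     ] side [ 0.61036663 -0.05190273  0.265     ]
body centre [ 0.56387209 -0.03262266] n 186 px 304.875 228 maxw (np.int64(300), np.int64(313))
body centre [ 0.61162261 -0.06033237] n 1105 px 324.17391304347825 244 maxw (np.int64(312), np.int64(336))
```

```bash
cat >> h.py <<'E'
from scipy.spatial.transform import Rotation as Ro
def goal(p,tilt):
    p=np.array([p[0],p[1],0.]);p/=np.linalg.norm(p);Z=np.array([0,0,1.]);t=np.radians(tilt)
    y=-np.cos(t)*Z+np.sin(t)*p;x=np.cos(t)*p+np.sin(t)*Z
    return np.stack([x,y,np.cross(x,y)],1)
def delta(pos,R):
    s=telemetry.state();R0=np.array(s["tool_rot"]);d=R0.T@(np.array(pos)-s["tcp_pos"])*1000
    return d.round(1),Ro.from_matrix(R0.T@R).as_rotvec(degrees=True).round(1)
E
python3 - <<'E'
from h import *
c=cams.camera("scene");
for n,u,v,z in [("jar",419,180,.08),("cup",461,183,.08),("tray l",387,182,.014),("tray bottom",440,220,.014),("tin",338,160,.026),("spec",350,262,.04),("spec r",408,258,.04),("clock",290,283,.08),("caddy",463,160,.06),("case",422,157,.037)]:
    print(n,onz(c,u,v,z).round(3))
print(delta([.5,-.2,.37],goal((0,-1),0)))
E
```

```text
jar [0.6   0.304 0.08 ]
cup [0.648 0.412 0.08 ]
tray l [0.53  0.243 0.014]
tray bottom [0.707 0.329 0.014]
tin [0.407 0.129 0.026]
spec [0.765 0.031 0.04 ]
spec r [0.803 0.18  0.04 ]
clock [ 0.792 -0.139  0.08 ]
caddy [0.559 0.474 0.06 ]
case [0.49  0.376 0.037]
(array([-399.4, -138.8, -263.8]), array([  0. , -69.7,  -0. ]))
```

```bash
python3 -m jog '[[0,-50,0,0,-7,0,0.4],[-40,-90,-20,0,-14,0,0.4],[-80,-120,-50,0,-21,0,0.4],[-120,-139,-80,0,-28,0,0.4],[-170,-139,-110,0,-36,0,0.4],[-220,-139,-140,0,-44,0,0.4],[-270,-139,-175,0,-52,0,0.4],[-320,-139,-210,0,-60,0,0.4],[-365,-139,-240,0,-66,0,0.4],[-399,-139,-264,0,-70,0,0.4],[-399,-139,-264,0,-70,0,0.4],[-399,-139,-264,0,-70,0,0.4]]'
python3 - <<'E'
from h import *
s=telemetry.state();c=cams.camera("wrist");cv2.imwrite("pics/w1.png",c["pixels"][:,:,::-1])
T=np.eye(4);T[:3,:3]=s["tool_rot"];T[:3,3]=s["tcp_pos"];np.save("w1.npy",T@c["T_tool_cam"])
print(s["tcp_pos"],s["gripper_width"],np.round(s["tool_rot"],3))
E
```

```text
t: 1.9
tcp_pos: [0.4994, -0.2001, 0.3703]
tool_rot: [[0.006, -0.0, 1.0], [-1.0, -0.0, 0.006], [0.0, -1.0, -0.0]]
force: [-1.4, -0.8, 0.1]
gripper_width: 0.0255
[ 0.49942351 -0.20006204  0.37028919] 0.025507668873567774 [[ 0.006 -0.     1.   ]
 [-1.    -0.     0.006]
 [ 0.    -1.    -0.   ]]
```

View pics/w1.png

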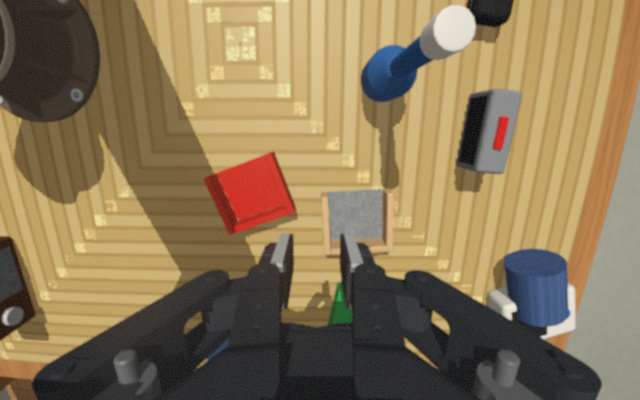

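The wrist view shows the bay at (358,220) with its mouth at the top, and the bottle base at (388,75). I'll enlarge for corner picks.

Run:
```python
from h import *
im=cv2.imread("pics/w1.png")
cv2.imwrite("pics/w1c.png",np.hstack([cv2.resize(im[180:260,315:395],None,fx=5,fy=5,interpolation=cv2.INTER_CUBIC),cv2.resize(im[30:110,350:430],None,fx=5,fy=5,interpolation=cv2.INTER_CUBIC)]))
```

```text
(no output)
```

View pics/w1c.png

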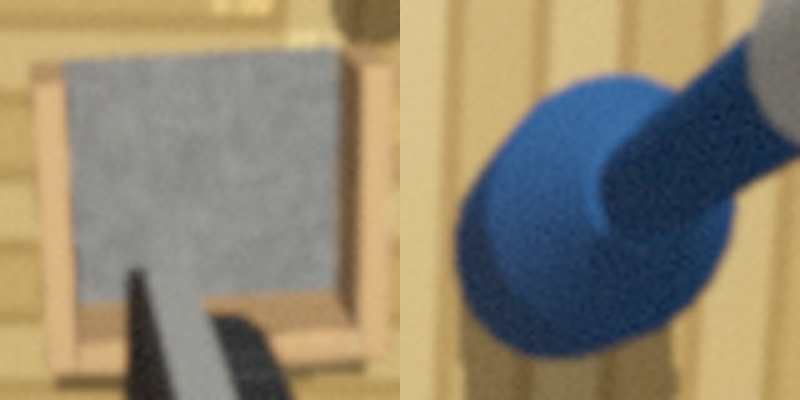

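Run:
```python
from h import *
P=np.load("w1.npy");c=cams.camera("wrist")
f=lambda x,y:((x+.5)/5-.5+315,(y+.5)/5-.5+180)
g=lambda x,y:((x-400+.5)/5-.5+350,(y+.5)/5-.5+30)
q=lambda x,y,z:onz(c,*f(x,y),z,P)[:2]
FR,BR,BL=q(340,50,0),q(347,288,0),q(80,300,0)
TL,TLb=q(67,63,.04),q(78,285,.04);OFR,OFL,OBL,OBR=q(388,62,.04),q(33,78,.04),q(55,372,.04),q(388,358,.04)
print("FR BR BL",FR,BR,BL,"TL",TL,TLb,"outer",OFR,OFL,OBL,OBR)
print("yaws",[np.degrees(np.arctan2(-(a-b)[0],(a-b)[1])) for a,b in((FR,BR),(TL,TLb),(OFR,OBR),(OFL,OBL))],np.degrees(np.arctan2(*(BR-BL)[::-1])),np.degrees(np.arctan2(*(OBR-OBL)[::-1])))
m=(OFR+OFL+OBL+OBR)/4;print("outer centre->origin",m+np.array([-.08,.997])*.006)
yh=np.array([-np.sin(.08),np.cos(.08)]);xh=np.array([yh[1],-yh[0]])
print("from floor",(FR+BR)/2-xh*.052, "sizes",np.linalg.norm(FR-BR),np.linalg.norm(OFR-OFL),np.linalg.norm(OBR-OBL))
# bottle: circle at z~0.07 top edge of body: body outer silhouette: near (bottom-left) base z=0
for z in(0,.07):
  print("sil bottom/left",z,q0 if False else onz(c,*g(545,357),z,P)[:2],onz(c,*g(458,245),z,P)[:2],onz(c,*g(735,220),z,P)[:2])
```

```text
FR BR BL [ 0.62482523 -0.24923606] [ 0.63431941 -0.34577674] [ 0.52859519 -0.35134098] TL [ 0.52003921 -0.24542285] [ 0.52546383 -0.32840365] outer [ 0.632167   -0.24432926] [ 0.5082609  -0.25087601] [ 0.51761698 -0.36315146] [ 0.64112482 -0.35705731]
yaws [np.float64(5.616622952480348), np.float64(3.74021811597753), np.float64(4.543400607757303), np.float64(4.763535880447426)] 3.0126834018786406 2.824811358993844
outer centre->origin [ 0.57431242 -0.29787151]
from floor [ 0.57773863 -0.30166196] sizes 0.09700639432974731 0.12407893745339922 0.1236580975116514
sil bottom/left 0 [ 0.60762263 -0.09050777] [ 0.57558817 -0.05410281] [ 0.67075748 -0.0444539 ]
sil bottom/left 0.07 [ 0.59282509 -0.09630426] [ 0.56516757 -0.06487338] [ 0.64733369 -0.05654282]
```

Run:
```python
from h import *
print(delta([.611,.035,.37],goal((0,-1),30)),delta([.611,.035,.012],goal((0,-1),30)))
```

```text
(array([-235.2,    0.3,  112.9]), array([ -0.1,   0.2, -30. ])) (array([-235.2,  358.3,  112.9]), array([ -0.1,   0.2, -30. ]))
```

```bash
python3 -m jog '[[-50,0,25,0,0,0,-0.18],[-100,0,50,0,0,-6,-0.18],[-150,0,75,0,0,-14,-0.18],[-200,0,100,0,0,-22,-0.18],[-235,0,113,0,0,-30,-0.18],[-235,40,113,0,0,-30,-0.18],[-235,90,113,0,0,-30,-0.18],[-235,140,113,0,0,-30,-0.18],[-235,190,113,0,0,-30,-0.18],[-235,240,113,0,0,-30,-0.18],[-235,280,113,0,0,-30,-0.18],[-235,310,113,0,0,-30,-0.18]]'
python3 - <<'E'
from h import *
c=cams.camera("scene");d=cams.camera("side")
cv2.imwrite("pics/a1.png",cv2.resize(c["pixels"][130:290,180:440,::-1],None,fx=3,fy=3,interpolation=cv2.INTER_CUBIC))
cv2.imwrite("pics/a2.png",d["pixels"][:,:,::-1])
print(delta([.611,.035,.012],goal((0,-1),30)))
E
```

```text
t: 3.5
tcp_pos: [0.6109, 0.0344, 0.0585]
tool_rot: [[0.004, 0.001, 1.0], [-0.866, -0.5, 0.004], [0.5, -0.866, -0.001]]
force: [0.5, -0.9, -0.5]
gripper_width: 0.0504
(array([-23.3,  39. ,   1.2]), array([0.1, 0.3, 0. ]))
```

View pics/a1.png

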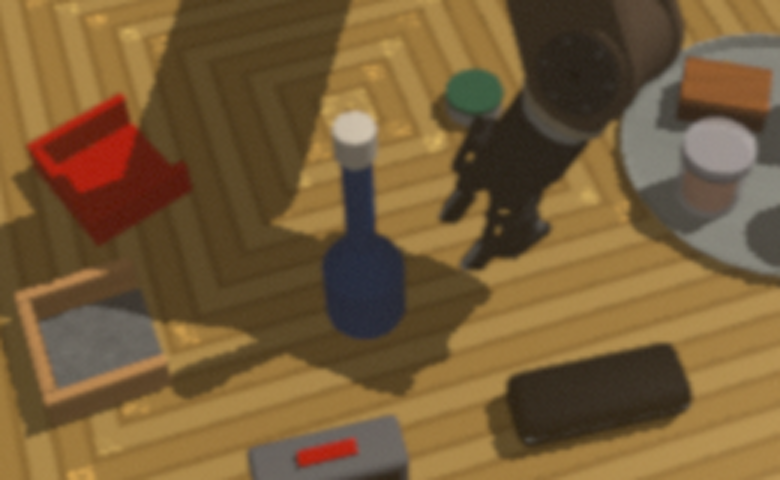

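View pics/a2.png

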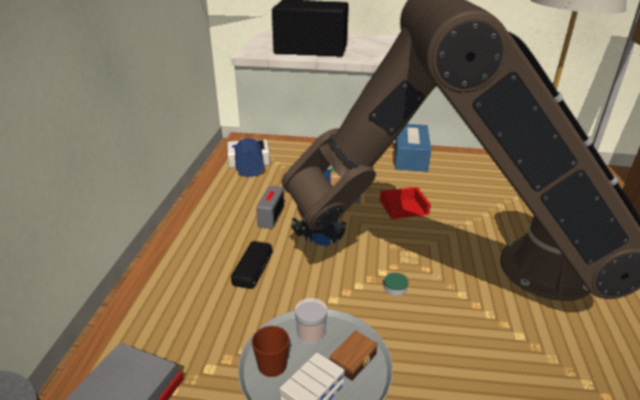

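The gripper stands behind the bottle, fingers leaning back, with nothing near the neck. I'll lower and approach to just short of contact.

```bash
python3 -m jog '[[-10,16,0,0,0,0,-0.18],[-18,30,1,0,0,0,-0.18],[-23,39,1,0,0,0,-0.18],[-23,39,1,0,0,0,-0.18],[-14.3,44,1,0,0,0,-0.18],[-5.7,49,1,0,0,0,-0.18],[3,54,1,0,0,0,-0.18],[7.3,56.5,1,0,0,0,-0.18],[7.3,56.5,1,0,0,0,-0.18]]'
python3 - <<'E'
from h import *
s=telemetry.state();c=cams.camera("scene");d=cams.camera("wrist")
cv2.imwrite("pics/b1.png",cv2.resize(c["pixels"][150:260,260:400,::-1],None,fx=5,fy=5,interpolation=cv2.INTER_CUBIC))
cv2.imwrite("pics/b2.png",d["pixels"][:,:,::-1])
E
```

```text
t: 4.72
tcp_pos: [0.6124, 0.0006, 0.0151]
tool_rot: [[0.004, 0.003, 1.0], [-0.866, -0.5, 0.005], [0.5, -0.866, 0.0]]
force: [-1.0, 0.2, -1.0]
gripper_width: 0.0502
```

View pics/b1.png

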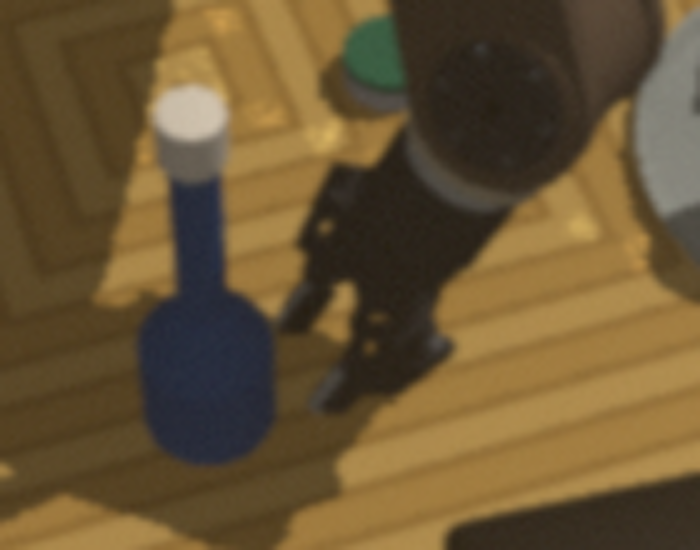

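View pics/b2.png

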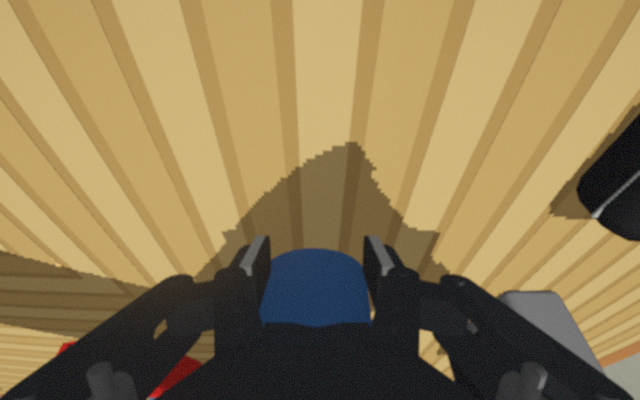

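```bash
python3 -m jog '[[3.3,4.2,0,0,0,0,-0.18],[7.7,6.7,0,0,0,0,-0.18],[12,9.2,0,0,0,0,-0.18],[16.3,11.7,0,0,0,0,-0.18],[20,13.7,0,0,0,0,-0.18],[23.5,15.7,-1.5,0,0,0,-0.18],[27,17.7,-3,0,0,0,-0.18],[30.5,19.7,-4.5,0,0,0,-0.18],[34,21.7,-6,0,0,0,-0.18],[37.5,23.7,-7,0,0,0,-0.18],[37.5,23.7,-7,0,0,0,-0.18]]'
python3 - <<'E'
from h import *
c=cams.camera("scene");d=cams.camera("side")
cv2.imwrite("pics/d1.png",np.hstack([cv2.resize(c["pixels"][140:260,240:340,::-1],None,fx=4,fy=4,interpolation=cv2.INTER_CUBIC),cv2.resize(d["pixels"][140:260,280:380,::-1],None,fx=4,fy=4,interpolation=cv2.INTER_CUBIC)]))
E
```

```text
t: 6.2
tcp_pos: [0.6055, -0.0437, 0.0133]
tool_rot: [[0.005, 0.002, 1.0], [-0.866, -0.5, 0.005], [0.5, -0.866, -0.0]]
force: [-0.1, 0.5, -1.0]
gripper_width: 0.0501
```

View pics/d1.png

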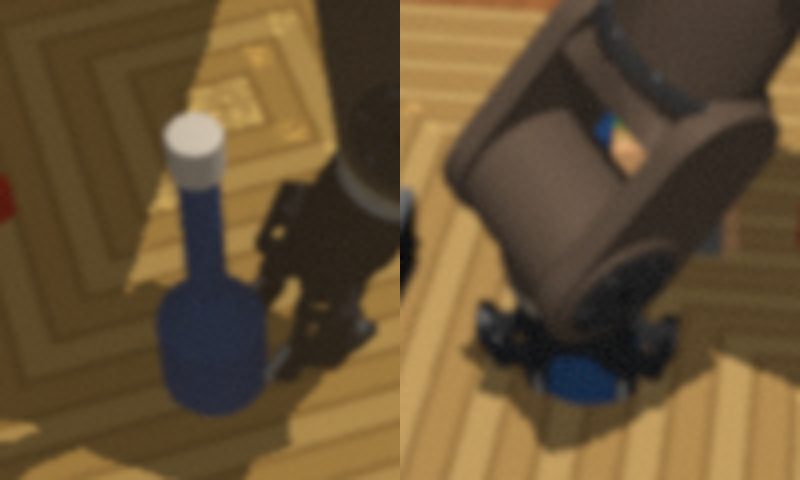

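The bottle is upright and resting between the two fingertips. The cap top centre is at crop (195,132).

Run:
```python
from h import *
c=cams.camera("scene");print(onz(c,240+195/4,140+130/4,.265), onz(c,298,172.5,.265),telemetry.state()["tcp_pos"])
```

```text
[ 0.6031523  -0.07548843  0.265     ] [ 0.6104331  -0.05445872  0.265     ] [ 0.60562227 -0.04336783  0.01327587]
```

```bash
python3 -m jog '[[4.3,2.5,-1.5,0,0,0,-0.18],[8.7,5,-2.9,0,0,0,-0.18],[13,7.5,-4.4,0,0,0,-0.18],[17.3,10,-5.9,0,0,0,-0.18],[21.7,12.5,-7.3,0,0,0,-0.18],[26,15,-8.8,0,0,0,-0.18],[30.3,17.5,-10.2,0,0,0,-0.18],[34.7,20,-11.7,0,0,0,-0.18],[39,22.5,-13.1,0,0,0,-0.18],[43.3,25,-14.6,0,0,0,-0.18],[47.7,27.5,-16.1,0,0,0,-0.18],[52,30,-17.5,0,0,0,-0.18]]'
python3 -m jog '[[4.3,2.5,-1.5,0,0,0,-0.18],[8.7,5,-2.9,0,0,0,-0.18],[13,7.5,-4.4,0,0,0,-0.18],[17.3,10,-5.9,0,0,0,-0.18],[21.7,12.5,-7.3,0,0,0,-0.18],[26,15,-8.8,0,0,0,-0.18],[30.3,17.5,-10.2,0,0,0,-0.18],[34.7,20,-11.7,0,0,0,-0.18],[39,22.5,-13.1,0,0,0,-0.18],[43.3,25,-14.6,0,0,0,-0.18],[43.3,25,-14.6,0,0,0,-0.18]]'
python3 - <<'E'
from h import *
c=cams.camera("scene");d=cams.camera("side")
cv2.imwrite("pics/e1.png",np.hstack([cv2.resize(c["pixels"][140:280,170:310,::-1],None,fx=4,fy=4,interpolation=cv2.INTER_CUBIC)]))
E
```

```text
t: 7.85
tcp_pos: [0.5885, -0.1037, 0.0133]
tool_rot: [[0.005, 0.003, 1.0], [-0.866, -0.5, 0.006], [0.5, -0.866, 0.0]]
force: [0.9, 1.7, 0.4]
gripper_width: 0.0503
t: 9.22
tcp_pos: [0.574, -0.1539, 0.0133]
tool_rot: [[0.005, 0.002, 1.0], [-0.866, -0.5, 0.005], [0.5, -0.866, -0.0]]
force: [1.3, 0.4, 1.0]
gripper_width: 0.0501
```

View pics/e1.png

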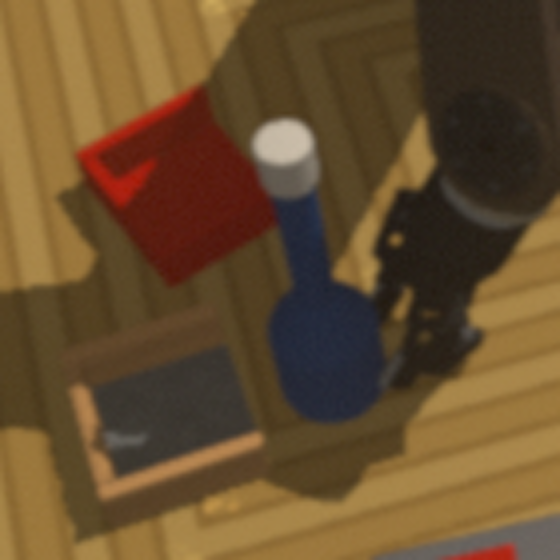

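Run:
```python
from h import *
c=cams.camera("scene");b=onz(c,170+284/4-.4,140+143/4-.4,.265)[:2];print("bottle",b)
for z in(0,.04):print("red corners",[onz(c,170+x/4,140+y/4,z)[:2].round(3) for x,y in((275,225),(172,285))])
a=np.radians(4.2);y=np.array([-np.sin(a),np.cos(a)]);x=np.array([y[1],-y[0]]);d=b-[.575,-.3];print("in bay",d@x,d@y,telemetry.state()["tcp_pos"])
```

```text
bottle [ 0.57391872 -0.18719028]
red corners [array([ 0.425, -0.196]), array([ 0.454, -0.281])]
red corners [array([ 0.456, -0.198]), array([ 0.485, -0.279])]
in bay 0.007183603319941668 0.11258595952544673 [ 0.57412209 -0.15353745  0.01327236]
```

```bash
python3 -m jog '[[4.3,2.5,0,0,0,0,-0.18],[8.7,5,0,0,0,0,-0.18],[13,7.5,0,0,0,0,-0.18],[17.3,10,0,0,0,0,-0.18],[21.7,12.5,0,0,0,0,-0.18],[26,15,0,0,0,0,-0.18],[30.3,17.5,0,0,0,0,-0.18],[34.7,20,0,0,0,0,-0.18],[39,22.5,0,0,0,0,-0.18],[43.3,25,0,0,0,0,-0.18],[47.7,27.5,0,0,0,0,-0.18],[52,30,0,0,0,0,-0.18]]'
python3 - <<'E'
from h import *
c=cams.camera("scene")
cv2.imwrite("pics/f1.png",np.hstack([cv2.resize(c["pixels"][140:280,150:290,::-1],None,fx=4,fy=4,interpolation=cv2.INTER_CUBIC)]))
E
```

```text
t: 10.88
tcp_pos: [0.5746, -0.2138, 0.0133]
tool_rot: [[0.005, 0.003, 1.0], [-0.866, -0.5, 0.006], [0.5, -0.866, -0.0]]
force: [0.1, 2.3, -0.5]
gripper_width: 0.0505
```

View pics/f1.png

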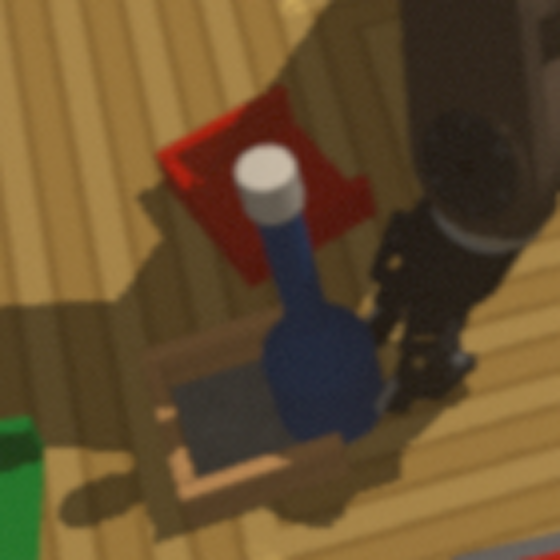

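The bottle is upright and entering the mouth centrally, with no wall contact (force about 2 N). I'll continue about 53 mm.

```bash
python3 -m jog '[[4.3,2.5,0,0,0,0,-0.18],[8.7,5,0,0,0,0,-0.18],[13,7.5,0,0,0,0,-0.18],[17.3,10,0,0,0,0,-0.18],[21.7,12.5,0,0,0,0,-0.18],[26,15,0,0,0,0,-0.18],[30.3,17.5,0,0,0,0,-0.18],[34.7,20,0,0,0,0,-0.18],[39,22.5,0,0,0,0,-0.18],[43.3,25,0,0,0,0,-0.18],[46,26.5,0,0,0,0,-0.18],[46,26.5,0,0,0,0,-0.18]]'
python3 - <<'E'
from h import *
c=cams.camera("scene")
cv2.imwrite("pics/g1.png",np.hstack([cv2.resize(c["pixels"][140:280,150:290,::-1],None,fx=4,fy=4,interpolation=cv2.INTER_CUBIC)]))
E
```

```text
t: 12.42
tcp_pos: [0.5748, -0.2669, 0.0134]
tool_rot: [[0.005, 0.003, 1.0], [-0.866, -0.5, 0.005], [0.5, -0.866, -0.0]]
force: [-0.0, 0.3, -0.2]
gripper_width: 0.0502
```

View pics/g1.png

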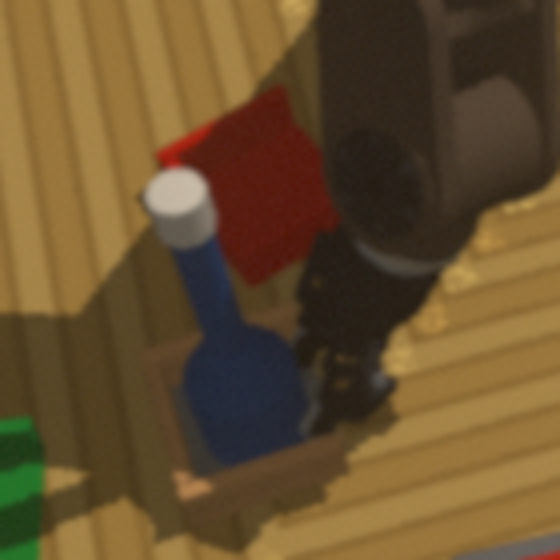

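Run:
```python
from h import *
c=cams.camera("scene");b=onz(c,150+178/4-.4,140+190/4-.4,.265)[:2]
a=np.radians(4.2);y=np.array([-np.sin(a),np.cos(a)]);x=np.array([y[1],-y[0]]);d=b-[.575,-.3];print("in bay",b,d@x,d@y)
```

```text
in bay [ 0.57325091 -0.29901298] -0.001672108708091328 0.0011124722115416167
```

The bottle is centred in the bay (x' −2 mm, y' +1 mm) and upright. I'll back straight out, then rise.

```bash
python3 -m jog '[[-4.3,-2.5,0,0,0,0,-0.18],[-13,-7.5,0,0,0,0,-0.18],[-26,-15,0,0,0,0,-0.18],[-43,-25,0,0,0,0,-0.18],[-61,-35,0,0,0,0,-0.18],[-78,-45,0,0,0,0,-0.18],[-95,-55,0,0,0,0,-0.18],[-102,-76,0,0,0,0,-0.18],[-90,-110,0,0,0,0,-0.18],[-70,-150,0,0,0,0,-0.18],[-45,-195,0,0,0,0,-0.18],[-45,-195,0,0,0,0,-0.18]]'
python3 - <<'E'
from h import *
c=cams.camera("scene");d=cams.camera("side")
cv2.imwrite("pics/h1.png",np.hstack([cv2.resize(c["pixels"][150:270,160:260,::-1],None,fx=4,fy=4,interpolation=cv2.INTER_CUBIC),cv2.resize(d["pixels"][100:220,280:380,::-1],None,fx=4,fy=4,interpolation=cv2.INTER_CUBIC)]))
cv2.imwrite("pics/h2.png",c["pixels"][:,:,::-1])
s=telemetry.state();w=cams.camera("wrist");cv2.imwrite("pics/h3.png",w["pixels"][:,:,::-1])
E
```

```text
t: 14.02
tcp_pos: [0.5754, -0.1293, 0.1634]
tool_rot: [[0.002, 0.009, 1.0], [-0.866, -0.501, 0.006], [0.501, -0.866, 0.006]]
force: [0.4, -0.0, -0.7]
gripper_width: 0.0504
```

View pics/h1.png

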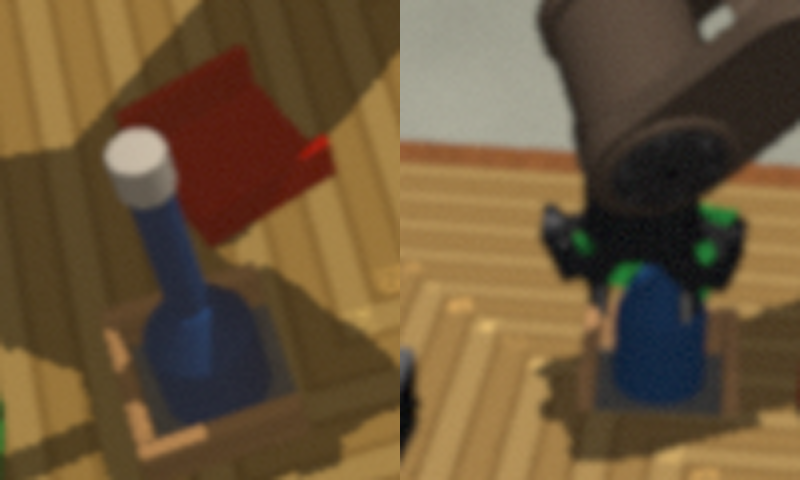

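View pics/h2.png

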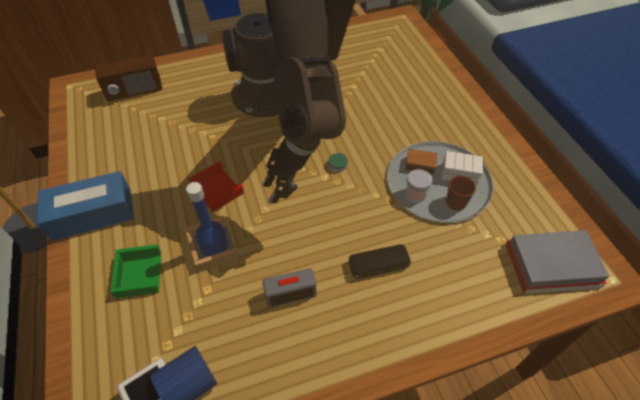

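Both views show the bottle upright inside the bay. Grey floor is visible on the mouth side and left and right of the body. The robot is clear and everything else stands at its original pixels.

```bash
python3 -c "
from station import ticket,telemetry
print(telemetry.state()['t']);print(ticket.job_done())"
```

```text
14.175
the job is handed in; nothing more can be done
None
```

The bottle now stands upright fully inside the wooden bay, and I handed the job in at about 14 s of the 54 s allowed. No verdict was given.

I pushed it with the two fingertips held about 50 mm apart and leaning back, touching low on the wide body. It went on a diagonal to line up with the mouth, then straight in, after which I backed the arm out and raised it clear.

**Bottle position:** the last measurement was before I backed out. It put the bottle about 2 mm off the bay's centre line and 1 mm from its centre in depth. The bottle needs to be within about 12 mm in depth and 14 mm sideways. I did not measure it again, but the pictures taken after backing out show it still upright, with bay floor visible around it.

**Forces:** the readings I took at the end of each move never passed about 2.5 N.

**Other objects:** everything else appears to stand where it did in the last scene picture; I judged this by eye. The arm hid the neck in most side views, so I judged that the fingers stayed off it from the scene camera and the tool geometry.

**Measurement spread:** two wrist-picture estimates of the bay position differed by 3–4 mm, and its angle readings by about 3 degrees. That was within the clearance. No check failed.

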